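Wedge the rocking inkstone stand

TASK

The rosewood stand that carries the round inkstone rocks, because one of its four feet has lost its rubber pad. Push the pale wooden wedge along the table, thin end first, under that short foot until the stand is level and no longer rocks, without forcing it further; then press down gently on the deck corner above the wedge to check that it stays level, and take your hand away. Only push and press with the fingers: do not pick the wedge up, and leave the other things on the table where they are.

Things in the scene. Friction and masses are not known exactly. Their poses are not given: they have to be found in the camera images.
- stand: The reddish wooden stand's fixed place. Origin on the table (z=0) under its middle; x axis: the way to drive the wedge in, along its 230 mm sides. Four round legs, 36 mm across, bevelled to an 18 mm flat end, at (+-90,+-70) mm. Black pads, 42 mm across, 10 mm high, under all but the one at (-90,-70). Deck board 230 x 190 mm, underside 50 and top 68 mm above the table when level.
- deck (a joint): Rocking angle (rad) of the stand about the diagonal through the feet at (-90,+70) and (+90,-70) mm: 0 = level, on all pads (hard stop); -0.085 = rocked down on the short foot, where it rests at the start by its weight (3 to 7 N on that foot). The short foot's end is 10 mm above the table at 0, about 1 mm at -0.085.
- short_foot (a point): Point on the table surface (z=0) straight below the centre of the short foot, at (-90,-70) mm in the stand's frame.
- corner (a point): Point on the top face of the deck, near the deck corner above the short foot, at (-100,-80) mm in the stand's frame; a good place to press. Rocks with the deck (about 68 mm above the table when level, 57 mm when rocked down). 37 mm clear of the inkstone.
- inkstone (a point): Centre of the top face of the round green-grey inkstone fixed on the deck: 124 mm across, its top 108 mm above the table when level (carved lumps to 115), at (-22,-18) mm in the stand's frame.
- wedge: Loose pale wooden wedge, 130 long, 50 wide, 2 mm thick at the thin end, 22 at the other; even slope, 90 g. Origin: middle of its flat underside; x axis to the thin end, z up. Starts flat, thin end 30 to 70 mm short of the short leg, up to 15 mm aside, up to 0.22 rad askew. Level comes with its middle 20 to 27 mm short of the foot's centre. It stays in when let go. Pushing takes 4 to 12 N, far more past level.
- thick_end (a point): Middle of the wedge's upright thick end face (50 mm wide, 22 mm high), 11 mm above the table: the face to push on.
- thin_end (a point): Middle of the wedge's thin edge, 1 mm above the table.
- ink_stick: Bystander: black ink stick lying flat, 80 x 22 x 12 mm, origin at its underside's centre.
- seal: Bystander: upright tan stone seal, 28 x 28 mm, 63 mm high, origin at its underside's centre.
- lid_disc: Bystander: grey-green stone disc, 110 mm across, 12 mm thick, origin at its underside's centre.
- small_inkstone: Bystander: flat rectangular inkstone 130 x 90 x 25 mm, origin at its underside's centre.
- water_jar: Bystander: small blue ceramic water jar, 66 mm across, 62 mm high, origin at its underside's centre.

How it is judged:
By the outcome, as a careful person would: the job done as asked, in the order asked, and still so for the second after the job is handed in, with the robot touching nothing.
It also fails if it takes over 53 s, if anything falls off the work surface, if the arm or the gripper's body presses on something with over 40 N, if the wrist force passes 120 N, or if a joint passes its speed limit or range.

ROBOT

A 7-joint arm with a two-finger parallel gripper is mounted at the origin on the work surface. World frame = base frame: x ahead of the robot, y to its left, z up, the work surface at z = 0. Lengths are in m, angles in rad, forces in N, time in s.
With the tool pointing down it reaches from about 0.35 to 0.9 m from the base axis. Payload 8.1 kg.
Tool frame: the origin (TCP) lies midway between the tips of the shut fingers; the grasp point (between the pads) lies behind it (arm.tcp_to_grasp is the z of the grasp point in the tool frame, in m); z points along the fingers, y is the line along which they close (so a half turn about z gives the same grasp; the last joint's range is limited). The gripper opens to 92 mm and grips with 3 to 60 N. Pads are 19 mm wide; open, the fingers measure 130 mm over their backs; the gripper's body (75 mm by 190 mm) begins 47 mm behind the grasp point.
Start: joints at [-1.404, 0.434, 0.025, 1.573, -0.012, 1.134, -0.075], TCP at [0.167, 0.602, 0.227] pointing down, gripper open.
Joint ranges: [-2.62, 2.62], [-0.44, 2.09], [-1.27, 1.32], [0.08, 2.57], [-1.32, 4.46], [0.12, 2], [-2.74, 2.74]. Speed limits (rad/s): [2.22, 2.22, 3.01, 3.01, 3.14, 3.14, 3.14].

INTERFACE

Orientations are given as a rotation vector (axis times angle).
In Python, from cell import readout, vision, arm gives the robot as it stands.
- The arm moves only by the tool carry_out, never from a script. Its argument "increments" is one flat list of numbers, 6 for each row, row after row: the shift along the world's x, y, z in mm, then the turn, a rotation vector about the world's x, y, z in rad. In form: [tx, ty, tz, wx, wy, wz, tx, ty, tz, wx, wy, wz, ...]. A call has 1 to 20 rows; each row shifts and turns the commanded pose from where the row before left it; what a row does not reach is not made up. A row lasts 1/8 s, in which the tool goes at most 62.5 mm and 10.7 degrees, less where a joint would pass 70% of its speed; a pose out of reach is approached as far as the arm can. A call with a gripper value outside its range is refused whole. "grip" is the closure, from 0 (fully open) to 1 (shut), set as the call begins (left out, the last holds). The fingers move at their own pace and stop on an object; "newtons" is the grip in N (left out, the last holds). Time passes only in rows, so rows that do not move let the fingers close. It gives the time, the measured TCP pose, the force, the opening and the grip force at its end, in the units of the state.
- readout.observe(): the state, without advancing time (a new reading comes with each control period).
- vision.get_image(name): name is "scene" or "top" or "wrist"; returns the picture (480x640x3 uint8, red, green, blue); there is no depth.
- vision.calibration(name): a dict with "fov_y" (degrees; the focal length in pixels is half the picture's height over the tangent of half this angle, whatever the lens; pixels are square), "cx", "cy" (the principal point, pixels), "pose" (4x4, takes a point from camera to world coordinates). Camera axes: x right, y up, looking along -z (the intrinsics and any distortion apply to the point x, -y, -z); pixel columns grow to the right and rows downward; lengths in m; the calibration is good to about 2 mm. A picture is of the moment at which its call begins: read the wrist's pose just before it. calibration takes no time and is no camera call; for the wrist camera it gives the pose at the moment of the call.
- arm.sign_off(): hands the job in; it is judged then, once.
The state is a dict: "clock": time; "joints": joint angles; "dq": joint speeds; "joint_efforts": joint torques, N m; "position": TCP position; "ee_rot": TCP orientation; "force": force on the tool from outside, world axes, zero at the start; "ft_torque": the same for the moment, N m; "width": opening from 0.0 (shut) to 1.0 (fully open); "gripper_force": force on a finger pad.
Only numpy, scipy, OpenCV 4.12 (cv2) and the standard library are available. Lean on these libraries where they do the work, as an engineer would, in place of code of your own. Each camera call takes 0.05 s, during which the arm holds its last target. There are 200 camera calls.

## Working session

There is one attempt and no reset: what is moved stays moved. The work goes in short steps, Python scripts to look and compute and a tool call to move; the robot and the scene stay as the last step left them, time stands still between calls to the robot, and variables do not carry over. Pictures are saved under pics/ and viewed, at most 10 in all, crops included, and the job is handed in when it is done.

Besides the shell and the picture viewer there is one more tool, called as a command line: name --argument value ..., lists and objects as JSON in quotes. carry_out: Moves the arm, as the interface text tells. Its arguments: {"type":"object","properties":{"increments":{"type":"array","items":{"type":"number"}},"grip":{"type":"number"},"newtons":{"type":"number"}},"required":["increments"]}

```bash
mkdir -p pics; python3 - <<'E'
from cell import readout, vision, arm
import cv2
for n in ("top","scene"):
    im=vision.get_image(n); cv2.imwrite(f"pics/{n}0.png",im[:,:,::-1])
    c=vision.calibration(n); print(n,c)
s=readout.observe(); print(s, arm.tcp_to_grasp)
E
```

```text
top {'fov_y': 47.515067929764406, 'cx': 324.37251417342657, 'cy': 243.08751347924238, 'pose': array([[ 0.00536099,  0.99054828, -0.13705974,  0.40028223],
       [-0.99982942,  0.00773212,  0.01677344, -0.08809933],
       [ 0.01767466,  0.13694644,  0.99042076,  1.19727866],
       [ 0.        ,  0.        ,  0.        ,  1.        ]])}
scene {'fov_y': 43.538844108775166, 'cx': 317.203359050844, 'cy': 240.81184432446696, 'pose': array([[ 4.91097497e-01, -4.73842637e-01,  7.30955815e-01,
         1.33714278e+00],
       [ 8.71104035e-01,  2.68102805e-01, -4.11459168e-01,
        -5.20098457e-01],
       [-1.00440715e-03,  8.38805128e-01,  5.44430849e-01,
         6.57846069e-01],
       [ 0.00000000e+00,  0.00000000e+00,  0.00000000e+00,
         1.00000000e+00]])}
{'clock': 0.1, 'joints': array([-1.40360106,  0.43515134,  0.02499332,  1.57399326, -0.01163569,
        1.13402533, -0.07509202]), 'dq': array([ 0.00097432, -0.00193954,  0.00132125, -0.00383835, -0.00063784,
        0.00147137,  0.00031705]), 'joint_efforts': array([ 3.75132251e-03, -6.69122386e+01,  9.88411009e-01, -3.15143323e+01,
       -6.04048348e-02,  3.73407640e-02,  1.06229422e-04]), 'position': array([0.16651141, 0.60193082, 0.22602987]), 'ee_rot': array([-4.22644258e-01, -3.11294475e+00,  2.24497976e-03]), 'force': array([-0.49619293, -0.24343763, -0.00165668]), 'ft_torque': array([-0.00169799,  0.01176477, -0.02908264]), 'gripper_force': 0.0, 'width': 0.9992887563513193} -0.0188
```

View pics/top0.png

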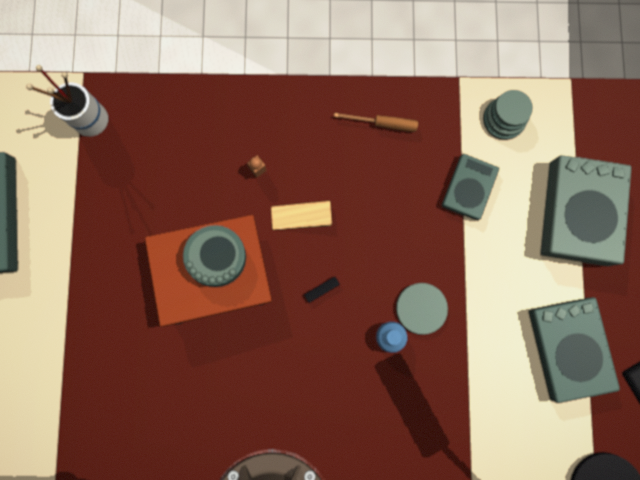

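View pics/scene0.png

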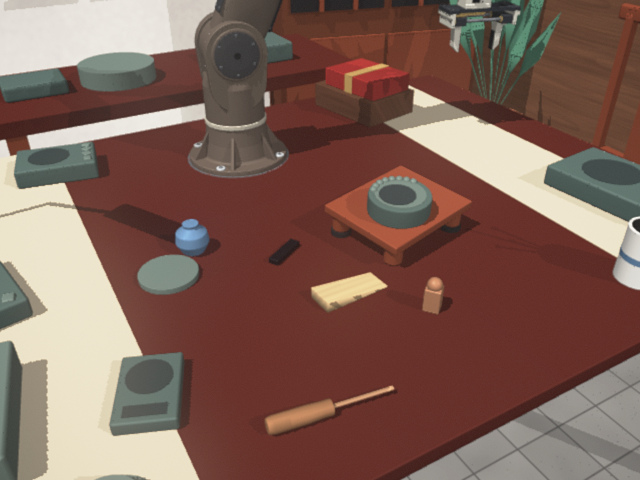

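The top view shows the stand around (208,270), its short-foot corner at about (252,217), and the wedge at (301,216) with its thick end on the right. The seal is at (257,165). Next I turn these into positions.

```bash
cat > h.py <<'E'
import numpy as np, cv2
from scipy.spatial.transform import Rotation as R
def cast(c,uv,z,h=480):
    f=h/2/np.tan(np.radians(c['fov_y'])/2); T=np.array(c['pose'])
    d=T[:3,:3]@np.array([(uv[0]-c['cx'])/f,-(uv[1]-c['cy'])/f,-1]); o=T[:3,3]
    return o+d*(z-o[2])/d[2]
def proj(c,p):
    f=240/np.tan(np.radians(c['fov_y'])/2); T=np.array(c['pose'])
    q=T[:3,:3].T@(np.asarray(p)-T[:3,3]); return np.array([c['cx']+f*q[0]/-q[2], c['cy']-f*q[1]/-q[2]])
def quad(mask):
    cs,_=cv2.findContours(mask.astype(np.uint8),cv2.RETR_EXTERNAL,cv2.CHAIN_APPROX_NONE)
    c=cv2.convexHull(max(cs,key=cv2.contourArea))
    for e in np.arange(.01,.15,.005):
        a=cv2.approxPolyDP(c,e*cv2.arcLength(c,True),True)
        if len(a)==4: break
    return a[:,0].astype(float),cv2.minAreaRect(c)
def fit2(P,Q): # rigid 2D P->Q
    a,b=P.mean(0),Q.mean(0); H=(P-a).T@(Q-b); th=np.arctan2(H[0,1]-H[1,0],H[0,0]+H[1,1])
    M=np.array([[np.cos(th),-np.sin(th)],[np.sin(th),np.cos(th)]]); t=b-M@a
    return th,t,np.linalg.norm((M@P.T).T+t-Q,axis=1)
AX=np.array([180,-140,0])/np.hypot(180,140); 
def rock(p,a=-.085):  # sign checked so that short corner goes down
    A=R.from_rotvec(AX*a).apply(p); B=R.from_rotvec(-AX*a).apply(p)
    s=R.from_rotvec(AX*a).apply([-90,-70,0])[2]
    return A if (s<0)==(a<0) else B
E
python3 - <<'E'
from h import *; from cell import vision
im=cv2.imread('pics/top0.png')[:,:,::-1].astype(int); c=vision.calibration('top')
r,g,b=im[...,0],im[...,1],im[...,2]
m=(r>140)&(g<100)&(b<80); m[:200]=0;m[340:]=0;m[:,290:]=0
q,_=quad(m); print('deck',q.tolist())
k=lambda i,s:q[np.argmin(((q-s)**2).sum(1))]
px=[k(0,(252,217)),k(0,(147,238)),k(0,(160,325)),k(0,(270,300))]
L=np.array([[-115,-95,68],[115,-95,68],[115,95,68],[-115,95,68.]]); 
P=rock(L); print(P[0],P[2])
Q=np.array([cast(c,u,p[2]/1e3)[:2]*1e3 for u,p in zip(px,P)])
th,t,res=fit2(P[:,:2],Q); print('stand',th,t,res)
M=np.array([[np.cos(th),-np.sin(th)],[np.sin(th),np.cos(th)]])
print('foot',M@[-90,-70]+t)
m=(r>170)&(g>140)&(b<170); m[:190]=0;m[245:]=0;m[:,:265]=0;m[:,340:]=0
q,_=quad(m); print('wedge',q.tolist())
q=q[np.argsort(q[:,0])]
thin=np.mean([cast(c,u,.002)[:2]*1e3 for u in q[:2]],0); thick=np.mean([cast(c,u,.022)[:2]*1e3 for u in q[2:]],0)
d=thin-thick; print('thin',thin,'thick',thick,np.hypot(*d),'ang',np.arctan2(d[1],d[0])-th)
for p in (thin,thick): print('in stand', M.T@(p-t))
E
```

```text
deck [[252.0, 216.0], [270.0, 299.0], [161.0, 324.0], [146.0, 238.0]]
[-118.22159766  -99.14205413   55.39410574] [111.13298723  90.02812644  80.11488999]
stand 1.8051107382868319 [496.42443354 136.5576436 ] [5.50959547 4.71750921 5.02706664 5.19177814]
foot [585.4074526   65.26933938]
wedge [[329.0, 202.0], [329.0, 224.0], [273.0, 228.0], [272.0, 207.0]]
thin [622.30187613   7.35117771] thick [ 629.69311998 -117.79725403] 125.36650451072653 ang -0.17532311633214515
in stand [-154.90148189  -92.4390193 ]
in stand [-278.34614676  -70.57180256]
```

```bash
python3 - <<'E'
from h import *; from cell import vision,readout
s=readout.observe(); c=vision.calibration('wrist'); T=np.array(c['pose'])
Rt=R.from_rotvec(s['ee_rot']).as_matrix()
np.set_printoptions(precision=4,suppress=True)
print(c['fov_y'],c['cx'],c['cy']); print('cam in tool',Rt.T@(T[:3,3]-s['position'])); print(Rt.T@T[:3,:3]); print('tool',Rt)
th=1.805-.0
for yaw in (th,):
  x=np.array([np.cos(yaw),np.sin(yaw),0]);z=np.array([0,0,-1.])
  for sg in (1,-1):
    G=np.c_[sg*x,np.cross(z,sg*x),z]; print(sg,(R.from_matrix(G)*R.from_matrix(Rt).inv()).as_rotvec())
    print('cam at offset',G@(Rt.T@(T[:3,3]-s['position'])), 'look', G@Rt.T@-T[:3,2])
E
```

```text
69.17446247837124 321.59118555489795 236.85639085598478
cam in tool [ 0.0789  0.0007 -0.157 ]
[[-0.0004  0.9561  0.2932]
 [ 1.      0.0002  0.0007]
 [ 0.0006  0.2932 -0.9561]]
tool [[-0.9638  0.2666 -0.0003]
 [ 0.2666  0.9638 -0.0014]
 [-0.0001 -0.0014 -1.    ]]
1 [ 0.0011 -0.001  -1.0667]
cam at offset [-0.0176  0.0769  0.157 ] look [ 0.0674 -0.2853 -0.9561]
-1 [0.0011 0.0013 2.0749]
cam at offset [ 0.0176 -0.0769  0.157 ] look [-0.0674  0.2853 -0.9561]
```

carry_out --increments '[27, -36, 1.5, 0, 0, -0.0667, 27, -36, 1.5, 0, 0, -0.0667, 27, -36, 1.5, 0, 0, -0.0667, 27, -36, 1.5, 0, 0, -0.0667, 27, -36, 1.5, 0, 0, -0.0667, 27, -36, 1.5, 0, 0, -0.0667, 27, -36, 1.5, 0, 0, -0.0667, 27, -36, 1.5, 0, 0, -0.0667, 27, -36, 1.5, 0, 0, -0.0667, 27, -36, 1.5, 0, 0, -0.0667, 27, -36, 1.5, 0, 0, -0.0667, 27, -36, 1.5, 0, 0, -0.0667, 27, -36, 1.5, 0, 0, -0.0667, 27, -36, 1.5, 0, 0, -0.0667, 27, -36, 1.5, 0, 0, -0.0667, 27, -36, 1.5, 0, 0, -0.0667, 0, 0, 0, 0, 0, 0, 0, 0, 0, 0, 0, 0]' --grip 1 --newtons 20

```text
clock: 2.35
position: [0.5981, 0.0269, 0.2502]
ee_rot: [-1.946, -2.465, 0.001]
force: [-0.2, -0.0, 0.4]
width: 0.004
gripper_force: 0.0
```

```bash
python3 - <<'E'
from cell import readout, vision
import cv2,pickle
c=vision.calibration('wrist'); im=vision.get_image('wrist'); cv2.imwrite('pics/w1.png',im[:,:,::-1]); pickle.dump(c,open('w1.pkl','wb'))
s=readout.observe(); print(s['clock'],s['position'],s['ee_rot'],s['joints'],s['width'])
E
```

```text
2.4 [0.59796226 0.02755706 0.25029133] [-1.94450811e+00 -2.46583242e+00  3.01887907e-04] [-0.50014065  0.3961353   0.51956286  1.63690287 -0.21071559  1.16574942
  0.30503666] 0.004856923738753128
```

View pics/w1.png

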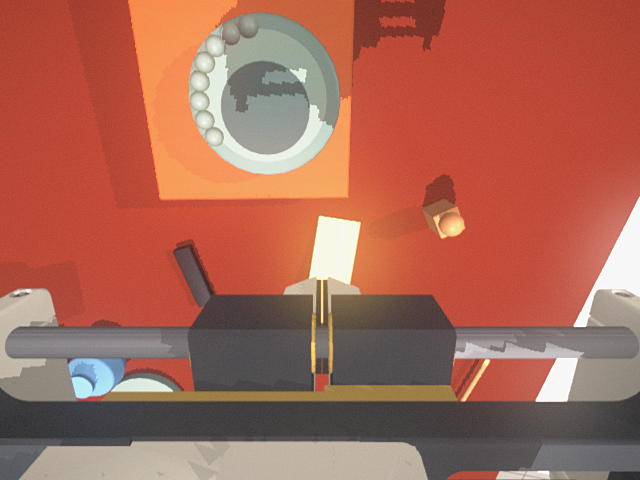

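The wrist view shows the deck's short corner at (349,197), its other near corner at (161,199), and the wedge's thin edge from (320,216) to (360,221). The thick end is hidden by the gripper.

```bash
python3 - <<'E'
from h import *; import pickle
c=pickle.load(open('w1.pkl','rb'));np.set_printoptions(precision=1,suppress=True)
L=np.array([[-115,-95,68],[-115,95,68.]]);P=rock(L);print(P)
Q=np.array([cast(c,u,p[2]/1e3)[:2]*1e3 for u,p in zip([(349.5,198),(161,200)],P)])
th,t,res=fit2(P[:,:2],Q); print('stand',round(th,4),t,res)
M=np.array([[np.cos(th),-np.sin(th)],[np.sin(th),np.cos(th)]]); print('foot',M@[-90,-70]+t)
im=cv2.imread('pics/w1.png').astype(int); m=(im[...,0]>120)&(im[...,1]>200)&(im[...,2]>220); m[:205]=0;m[278:]=0;m[:,:290]=0;m[:,380:]=0
ys,xs=np.nonzero(m)
def edge(rows,f): return np.polyfit(rows,[f(xs[ys==r]) for r in rows],1)
rows=np.arange(228,268,2); l=edge(rows,np.min); r=edge(rows,lambda a:a.max()+1)
cols=np.arange(325,356,2); e=np.polyfit(cols,[ys[xs==k].min() for k in cols],1)
X=[]
for s in (l,r):
    v=(e[1]+e[0]*s[1])/(1-e[0]*s[0]); X.append((s[0]*v+s[1],v))
print('thin px',X)
A=[cast(c,u,.002)[:2]*1e3 for u in X]; print(A,np.hypot(*(A[0]-A[1])))
d=A[1]-A[0]; ang=np.arctan2(d[0]*-1,d[1]) ;d/=np.hypot(*d); n=np.array([-d[1],d[0]])
thin=np.mean(A,0); print('thin',thin,'thin in stand',M.T@(thin-t)); 
for n in (n,-n): print('dir in stand',M.T@n, 'thick', thin-130*n, M.T@(thin-130*n-t), np.arctan2(n[1],n[0]))
E
```

```text
[[-118.2  -99.1   55.4]
 [-118.6   90.4   68.1]]
stand 1.8011 [500.9 139.4] [1.2 1.2]
foot [589.6  67.8]
thin px [(np.float64(319.28921378831006), np.float64(216.0015676260664)), (np.float64(360.84796820920405), np.float64(222.1437070662132))]
[array([600.1,   8.4]), array([650.4,  12.6])] 50.510822731556516
thin [625.3  10.5] thin in stand [-153.9  -91.7]
dir in stand [ 1.  -0.1] thick [ 636.1 -119.1] [-282.5  -72.7] 1.6543761640418362
dir in stand [-1.   0.1] thick [614.4 140. ] [ -25.3 -110.7] -1.487216489547957
```

carry_out --increments '[9.2, -37.2, -20, 0, 0, -0.032, 9.2, -37.2, -20, 0, 0, -0.032, 9.2, -37.2, -20, 0, 0, -0.032, 9.2, -37.2, -20, 0, 0, -0.032, 9.2, -37.2, -20, 0, 0, -0.032, 0, 0, -40, 0, 0, 0, 0, 0, -40, 0, 0, 0, 0, 0, -35, 0, 0, 0, 0, 0, -20, 0, 0, 0, 0, 0, -5, 0, 0, 0, 0, 0, 0, 0, 0, 0]'

```text
clock: 3.78
position: [0.6452, -0.1595, 0.0116]
ee_rot: [2.137, 2.302, 0.001]
force: [0.7, 0.0, 0.3]
width: 0.001
gripper_force: 0.0
```

```bash
python3 - <<'E'
from cell import readout, vision
import cv2,pickle
c=vision.calibration('wrist'); im=vision.get_image('wrist'); cv2.imwrite('pics/w2.png',im[:,:,::-1]); pickle.dump(c,open('w2.pkl','wb'))
s=readout.observe(); print(s['clock'],s['position'],s['ee_rot'],s['force'])
E
```

```text
3.825 [ 0.64548002 -0.15963776  0.01197865] [2.13662594e+00 2.30107402e+00 1.60236348e-03] [-0.18415813 -0.31661141  0.72392641]
```

View pics/w2.png

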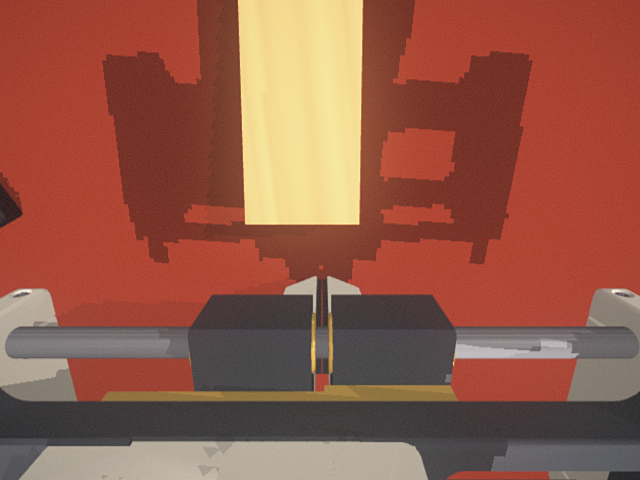

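The thick end's top edge runs from (245,224) to (360,224), roughly square to the fingers, whose tips are at about (322,280).

```bash
python3 - <<'E'
from h import *; import pickle
c=pickle.load(open('w2.pkl','rb'));np.set_printoptions(precision=2,suppress=True)
a,b=[cast(c,u,.022)[:2]*1e3 for u in((245,224.5),(360.5,224.5))]; d=b-a; print(a,b,np.hypot(*d)); mid=(a+b)/2
th=1.801;M=np.array([[np.cos(th),-np.sin(th)],[np.sin(th),np.cos(th)]])
print('thick',mid,'stand',M.T@(mid-[500.9,139.4]),'heading',np.arctan2(d[0],-d[1])*1, np.arctan2(d[1],d[0])+np.pi/2-th)
# heading from lengthwise midline at thick end and row 100
h=.022
def pt(v,u1,u2):
    return cast(c,((u1+u2)/2,v),h)[:2]*1e3
tool=R.from_rotvec([2.13662594,2.30107402,.0016]).as_matrix(); yaw=np.arctan2(tool[1,0],tool[0,0]); x=tool[:2,0]
tcp=np.array([645.48,-159.64]); r=mid-tcp; print('yaw',yaw,yaw-th,'face ahead of tcp',r@x,'side',r@np.array([-x[1],x[0]]))
E
```

```text
[ 609.71 -121.33] [ 659.91 -117.62] 50.333871512485494
thick [ 634.81 -119.47] stand [-282.6   -71.31] heading 1.6445060008234518 -0.15649399917654816
yaw 1.6448761673745675 -0.1561238326254324 face ahead of tcp 40.84494608106128 side 7.6709193489263665
```

carry_out --increments '[-0.75, 10, 0, 0, 0, 0, -0.75, 10, 0, 0, 0, 0, -0.6, 8, 0, 0, 0, 0, -0.3, 4, 0, 0, 0, 0, -0.86, 3.65, 0, 0, 0, 0.0125, -0.86, 3.65, 0, 0, 0, 0.0125, -0.86, 3.65, 0, 0, 0, 0.0125, -0.86, 3.65, 0, 0, 0, 0.0125, -0.86, 3.65, 0, 0, 0, 0.0125, -0.86, 3.65, 0, 0, 0, 0.0125, -0.86, 3.65, 0, 0, 0, 0.0125, -0.86, 3.65, 0, 0, 0, 0.0125, -0.86, 3.65, 0, 0, 0, 0.0125, -0.86, 3.65, 0, 0, 0, 0.0125, -0.86, 3.65, 0, 0, 0, 0.0125, -0.86, 3.65, 0, 0, 0, 0.0125, 0, 0, 0, 0, 0, 0]'

```text
clock: 5.95
position: [0.6317, -0.0832, 0.0107]
ee_rot: [-1.958, -2.456, -0.0]
force: [0.4, 0.1, -0.4]
width: 0.006
gripper_force: 0.0
```

```bash
cat > look.py <<'E'
import sys; from cell import readout, vision; from h import *
n=sys.argv[1]
s=readout.observe(); c=vision.calibration('wrist'); im=vision.get_image('wrist'); cv2.imwrite(f'pics/{n}.png',im[:,:,::-1])
np.set_printoptions(precision=3,suppress=True)
t=vision.get_image('top'); cv2.imwrite(f'pics/{n}t.png',t[:,:,::-1]); sc=vision.get_image('scene'); cv2.imwrite(f'pics/{n}s.png',sc[:,:,::-1])
th=1.801;M=np.array([[np.cos(th),-np.sin(th)],[np.sin(th),np.cos(th)]])
x=R.from_rotvec(s['ee_rot']).as_matrix()[:2,0]; p=s['position']*1e3
print(s['clock'],p,'yaw-th',np.arctan2(x[1],x[0])-th,'tcp in stand',M.T@(p[:2]-[500.9,139.4]),'F',s['force'])
# wedge side edges in the wrist view: pale pixels; top-face height unknown along x -> report midline px
i=im.astype(int); m=(i[...,0]>220)&(i[...,1]>190)&(i[...,2]>70)&(i[...,2]<235)
for v in range(20,270,25):
    k=np.nonzero(m[v,150:480])[0]
    if len(k)>20: print(v,k.min()+150,k.max()+151,end='; ')
E
python3 look.py w3
```

```text
5.95 [631.746 -83.196  10.686] yaw-th -0.005715344676721967 tcp in stand [-246.58   -76.603] F [ 0.365  0.105 -0.35 ]
20 250 369; 45 249 368; 70 249 367; 95 249 366; 120 249 365; 145 250 364; 170 250 363; 195 250 362; 220 250 361; 245 249 360;
```

View pics/w3.png

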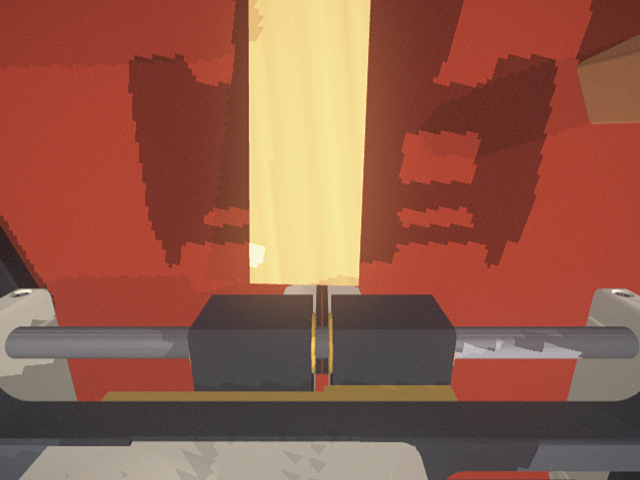

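```bash
cat > wedge.py <<'E'
from h import *
from cell import vision
c=vision.calibration('wrist'); np.set_printoptions(precision=2,suppress=True)
th=1.801;M=np.array([[np.cos(th),-np.sin(th)],[np.sin(th),np.cos(th)]])
def st(u,z): return M.T@(cast(c,u,z)[:2]*1e3-[500.9,139.4])
def wedge(ve,l,r,v2,l2,r2):
    a=(st((l,ve),.022)+st((r,ve),.022))/2
    z=.022
    for _ in range(8):
        b=(st((l2,v2),z)+st((r2,v2),z))/2; z=.022-.020/130*np.hypot(*(b-a))
    h=np.arctan2(b[1]-a[1],b[0]-a[0]); print('thick',a,'heading',h,'thin',a+130*np.array([np.cos(h),np.sin(h)]), 'width',np.hypot(*(st((l,ve),.022)-st((r,ve),.022))), 'far',b)
E
python3 -c "
from wedge import *
wedge(284.5,249.5,359.5,45,249,368); wedge(284.5,249.5,359.5,120,249,365.5)
print(st((249.5,284.5),.022),st((359.5,284.5),.022))"
```

```text
thick [-234.75  -69.62] heading -0.03042228800203754 thin [-104.81  -73.58] width 50.29207596022759 far [-133.57  -72.7 ]
thick [-234.75  -69.62] heading -0.030437704001664293 thin [-104.81  -73.58] width 50.29207596022759 far [-163.16  -71.8 ]
[-234.58  -44.48] [-234.91  -94.77]
```

carry_out --increments '[-0.82, 3.51, 0, 0, 0, 0.002, -0.82, 3.51, 0, 0, 0, 0.002, -0.82, 3.51, 0, 0, 0, 0.002, -0.82, 3.51, 0, 0, 0, 0.002, -0.82, 3.51, 0, 0, 0, 0.002, -0.82, 3.51, 0, 0, 0, 0.002, -0.82, 3.51, 0, 0, 0, 0.002, -0.82, 3.51, 0, 0, 0, 0.002, -0.82, 3.51, 0, 0, 0, 0.002, -0.82, 3.51, 0, 0, 0, 0.002]'

```text
clock: 7.35
position: [0.6241, -0.0504, 0.011]
ee_rot: [1.935, 2.472, -0.001]
force: [1.7, -4.6, -1.2]
width: 0.009
gripper_force: 2.5
```

```bash
python3 look.py w4
```

```text
7.35 [624.119 -50.353  10.971] yaw-th 0.012356591346615486 tcp in stand [-212.863  -76.671] F [ 1.675 -4.553 -1.202]
95 245 361; 120 246 361; 145 246 361; 170 247 360; 195 248 360; 220 248 360; 245 249 359;
```

View pics/w4.png

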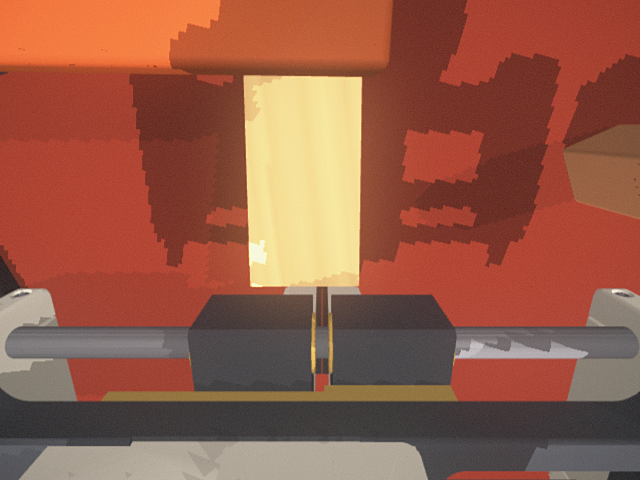

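carry_out --increments '[-0.7, 2.92, 0, 0, 0, 0, -0.7, 2.92, 0, 0, 0, 0, -0.7, 2.92, 0, 0, 0, 0, -0.7, 2.92, 0, 0, 0, 0, -0.45, 1.95, 0, 0, 0, 0]'

```text
clock: 8.12
position: [0.6204, -0.0348, 0.0107]
ee_rot: [-1.935, -2.475, -0.0]
force: [1.2, -4.4, -1.2]
width: 0.0
gripper_force: 2.3
```

```bash
python3 look.py w5; python3 -c "
from wedge import *
wedge(286.5,250,359.5,120,246,361)"
```

```text
8.125 [620.381 -34.811  10.738] yaw-th 0.013694209889820064 tcp in stand [-196.878  -76.578] F [ 1.245 -4.374 -1.197]
145 246 360; 170 246 360; 195 247 360; 220 248 359; 245 249 359; thick [-185.37  -69.58] heading 0.013982389718364635 thin [-55.38 -67.76] width 50.17094734170952 far [-112.74  -68.57]
```

carry_out --increments '[-0.23, 0.97, 0, 0, 0, 0, -0.23, 0.97, 0, 0, 0, 0, -0.23, 0.97, 0, 0, 0, 0]'

```text
clock: 8.65
position: [0.6197, -0.0323, 0.0107]
ee_rot: [1.935, 2.475, -0.0]
force: [0.4, -4.4, -0.7]
width: 0.005
gripper_force: 2.2
```

carry_out --increments '[-0.23, 0.97, 0, 0, 0, 0, 0, 0, 0, 0, 0, 0]'

```text
clock: 8.9
position: [0.6195, -0.031, 0.0107]
ee_rot: [-1.935, -2.475, -0.0]
force: [1.1, -3.0, -0.8]
width: 0.003
gripper_force: 1.9
```

carry_out --increments '[-0.23, 0.97, 0, 0, 0, 0, 0, 0, 0, 0, 0, 0]'

```text
clock: 9.15
position: [0.6193, -0.0301, 0.0107]
ee_rot: [-1.935, -2.475, -0.0]
force: [-0.1, -4.6, -0.8]
width: 0.008
gripper_force: 1.9
```

carry_out --increments '[-0.23, 0.97, 0, 0, 0, 0, 0, 0, 0, 0, 0, 0]'

```text
clock: 9.4
position: [0.619, -0.0291, 0.0107]
ee_rot: [-1.935, -2.475, -0.0]
force: [0.3, -2.9, -1.6]
width: 0.002
gripper_force: 1.9
```

carry_out --increments '[-0.23, 0.97, 0, 0, 0, 0, 0, 0, 0, 0, 0, 0]'

```text
clock: 9.65
position: [0.6188, -0.0281, 0.0107]
ee_rot: [-1.935, -2.475, -0.0]
force: [0.7, -4.0, -1.4]
width: 0.005
gripper_force: 1.9
```

```bash
python3 look.py w6; python3 - <<'E'
from h import *; from cell import vision
# deck corners from the scene view: start vs now
for n in('scene0','w4s','w5s','w6s'):
    im=cv2.imread(f'pics/{n}.png').astype(int); b,g,r=im[...,0],im[...,1],im[...,2]
    m=(r>140)&(g<100)&(b<70); m[:150]=0;m[260:]=0;m[:,:300]=0;m[:,490:]=0
    print(n,quad(m)[0].tolist())
c=vision.calibration('scene'); th=1.801;M=np.array([[np.cos(th),-np.sin(th)],[np.sin(th),np.cos(th)]])
L=np.array([[-115,-95,68],[115,-95,68],[115,95,68],[-115,95,68.]])
for a in(-.085,-.02,-1e-6):
    P=rock(L,a); print(a,[proj(c,np.r_[M@p[:2]+[500.9,139.4],p[2]]/1e3).round(1).tolist() for p in P])
E
```

```text
9.65 [618.768 -28.108  10.722] yaw-th 0.013664490033830079 tcp in stand [-189.984  -76.537] F [ 0.69  -4.014 -1.4  ]
170 246 360; 195 247 360; 220 248 359; 245 249 359; scene0 [[470.0, 200.0], [396.0, 249.0], [325.0, 205.0], [399.0, 166.0]]
w4s [[385.0, 175.0], [401.0, 168.0], [421.0, 178.0], [418.0, 180.0]]
w5s [[389.0, 173.0], [401.0, 169.0], [424.0, 180.0], [421.0, 181.0]]
w6s [[392.0, 172.0], [400.0, 169.0], [425.0, 181.0], [393.0, 174.0]]
-0.085 [[397.4, 249.5], [473.6, 201.4], [401.8, 165.2], [325.2, 205.1]]
-0.02 [[397.4, 243.8], [473.0, 200.1], [401.1, 168.0], [325.0, 204.0]]
-1e-06 [[397.4, 242.0], [472.8, 199.7], [400.8, 168.9], [325.0, 203.7]]
```

carry_out --increments '[-0.23, 0.97, 0, 0, 0, 0, 0, 0, 0, 0, 0, 0]'

```text
clock: 10.05
position: [0.6186, -0.0272, 0.0107]
ee_rot: [-1.935, -2.475, -0.0]
force: [1.6, -4.0, -1.0]
width: 0.003
gripper_force: 1.9
```

carry_out --increments '[-0.23, 0.97, 0, 0, 0, 0, 0, 0, 0, 0, 0, 0]'

```text
clock: 10.3
position: [0.6183, -0.0262, 0.0107]
ee_rot: [-1.935, -2.475, -0.0]
force: [0.6, -3.4, -1.9]
width: 0.006
gripper_force: 1.9
```

```bash
python3 look.py w7; python3 -c "
import cv2
a=cv2.imread('pics/w7s.png')[140:280,290:500]; b=cv2.imread('pics/scene0.png')[140:280,290:500]
cv2.imwrite('pics/v1.png',cv2.resize(cv2.vconcat([a,b]),None,fx=2.1,fy=2.1,interpolation=2))"
```

```text
10.3 [618.326 -26.219  10.723] yaw-th 0.013646448372505171 tcp in stand [-188.044  -76.538] F [ 0.639 -3.41  -1.926]
170 246 360; 195 247 360; 220 248 359; 245 249 359;
```

View pics/v1.png

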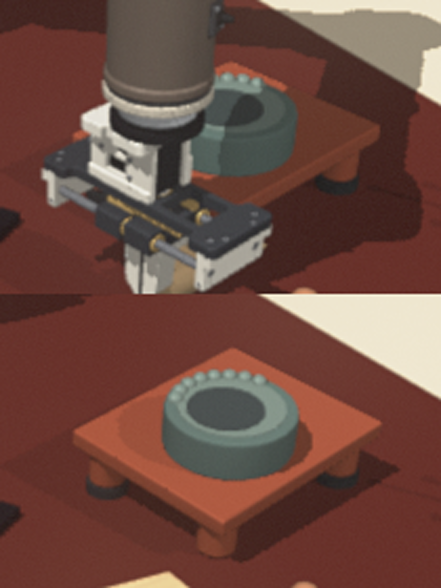

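The inkstone hides little, and the far corner has dropped close to its level position. The push force hasn't jumped yet, so I continue in 1 mm steps.

carry_out --increments '[-0.23, 0.97, 0, 0, 0, 0, 0, 0, 0, 0, 0, 0]'

```text
clock: 10.7
position: [0.6181, -0.0252, 0.0107]
ee_rot: [-1.935, -2.475, -0.0]
force: [1.6, -3.9, -2.7]
width: 0.008
gripper_force: 1.9
```

carry_out --increments '[-0.18, 0.78, 0, 0, 0, 0, 0, 0, 0, 0, 0, 0]'

```text
clock: 10.95
position: [0.618, -0.0249, 0.0107]
ee_rot: [1.935, 2.475, -0.0]
force: [1.1, -4.5, -2.3]
width: 0.007
gripper_force: 2.4
```

```bash
python3 look.py w8; python3 - <<'E'
from h import *; from cell import vision,readout
# deck near edge top line in wrist view: w7 vs w8 (rows where deck orange starts at cols), TCP moved ~1 mm each
for n in('w4','w5','w6','w7','w8'):
    im=cv2.imread(f'pics/{n}.png').astype(int); g=im[:,:,2]
    print(n,[int(np.argmax(np.abs(np.diff(cv2.blur(im[:,c-3:c+4,:].mean(1).astype(np.float32),(1,3))[30:200].sum(1))))+30) for c in (260,290,320,345)])
E
```

```text
10.95 [618.028 -24.851  10.738] yaw-th 0.013305668619346012 tcp in stand [-186.644  -76.56 ] F [ 1.058 -4.456 -2.319]
170 246 360; 195 247 360; 220 248 359; 245 249 359; w4 [75, 75, 75, 76]
w5 [126, 126, 127, 127]
w6 [149, 150, 150, 150]
w7 [156, 156, 157, 157]
w8 [161, 161, 162, 162]
```

carry_out --increments '[-0.18, 0.78, 0, 0, 0, 0, 0, 0, 0, 0, 0, 0]'

```text
clock: 11.35
position: [0.6179, -0.0246, 0.0108]
ee_rot: [1.935, 2.474, -0.001]
force: [2.0, -6.1, -2.6]
width: 0.006
gripper_force: 3.2
```

carry_out --increments '[1.2, -4.9, 0, 0, 0, 0, 2.3, -9.7, 0, 0, 0, 0, 2.3, -9.7, 0, 0, 0, 0, 3.4, -14.6, 0, 0, 0, 0, 0, 0, 35, 0, 0, 0, 0, 0, 35, 0, 0, 0, 0, 0, 35, 0, 0, 0, 0, 0, 35, 0, 0, 0, 0, 0, 0, 0, 0, 0]'

```text
clock: 12.48
position: [0.6288, -0.0641, 0.1537]
ee_rot: [1.933, 2.471, 0.005]
force: [-0.7, 0.3, -0.5]
width: 0.007
gripper_force: 0.0
```

```bash
python3 look.py w9; python3 - <<'E'
from h import *
from cell import vision
for n in('top0','w9t','scene0','w9s'):
    im=cv2.imread(f'pics/{n}.png').astype(int); b,g,r=im[...,0],im[...,1],im[...,2]
    m=(r>140)&(g<100)&(b<80); z=np.zeros_like(m)
    if 't' in n[-1:] or n=='top0': z[200:340,:290]=1
    else: z[150:260,300:490]=1
    print(n,quad(m&z)[0].tolist())
E
python3 -c "
import cv2
a=cv2.imread('pics/w9s.png')[150:320,300:500]; cv2.imwrite('pics/v2.png',cv2.resize(a,None,fx=3.5,fy=3.5,interpolation=2))"
```

```text
12.475 [628.843 -64.143 153.738] yaw-th 0.012550160638000074 tcp in stand [-227.367  -78.125] F [-0.689  0.346 -0.538]
95 278 341; 120 278 480; top0 [[252.0, 216.0], [270.0, 299.0], [161.0, 324.0], [146.0, 238.0]]
w9t [[174.0, 268.0], [178.0, 280.0], [158.0, 308.0], [154.0, 284.0]]
scene0 [[470.0, 200.0], [396.0, 249.0], [325.0, 205.0], [399.0, 166.0]]
w9s [[363.0, 198.0], [368.0, 215.0], [355.0, 221.0], [353.0, 219.0]]
```

View pics/v2.png

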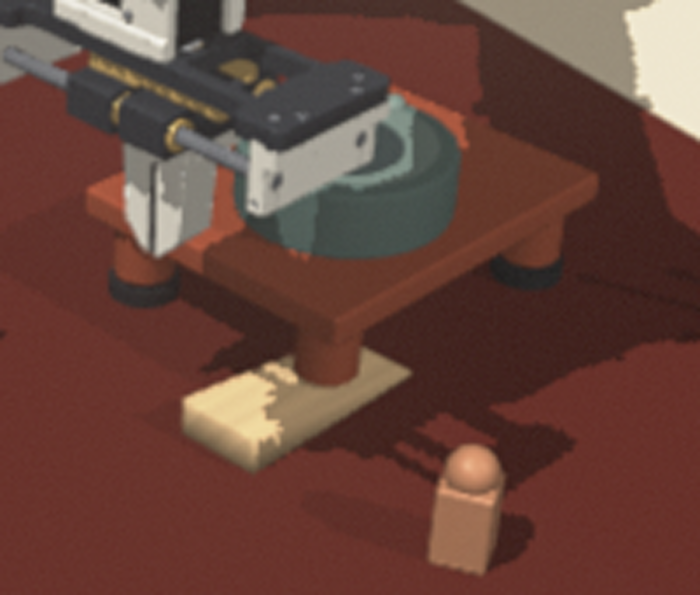

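carry_out --increments '[-6.8, 31.1, -8, 0, 0, 0, -6.8, 31.1, -8, 0, 0, 0, -6.8, 31.1, -8, 0, 0, 0, -6.8, 31.1, -8, 0, 0, 0, 0, 0, -15, 0, 0, 0, 0, 0, -15, 0, 0, 0, 0, 0, -10, 0, 0, 0, 0, 0, -6, 0, 0, 0, 0, 0, 0, 0, 0, 0]'

```text
clock: 13.75
position: [0.5997, 0.0611, 0.0724]
ee_rot: [-1.936, -2.474, 0.001]
force: [0.2, 0.1, -0.2]
width: 0.005
gripper_force: 0.0
```

```bash
python3 - <<'E'
import cv2,numpy as np
for n in('scene0','w9s'):
    im=cv2.imread(f'pics/{n}.png').astype(int)[:,:,2]
    for c in (395,397,399): print(n,c,im[232:262,c].tolist())
E
python3 look.py w10
```

```text
scene0 395 [176, 176, 175, 175, 175, 174, 175, 176, 176, 175, 175, 176, 174, 177, 177, 182, 171, 144, 127, 124, 122, 118, 113, 106, 106, 106, 107, 114, 117, 117]
scene0 397 [175, 176, 174, 175, 175, 176, 176, 177, 176, 176, 174, 176, 177, 176, 173, 166, 144, 117, 109, 108, 106, 105, 99, 104, 108, 107, 109, 109, 108, 108]
scene0 399 [175, 175, 175, 175, 177, 177, 177, 175, 175, 176, 176, 175, 176, 171, 162, 131, 111, 108, 107, 105, 108, 109, 109, 110, 110, 109, 107, 107, 108, 107]
w9s 395 [102, 101, 101, 101, 100, 101, 102, 102, 103, 106, 99, 95, 95, 96, 100, 100, 99, 105, 107, 109, 108, 109, 109, 110, 109, 110, 109, 110, 120, 145]
w9s 397 [102, 102, 102, 101, 102, 100, 103, 103, 114, 118, 112, 110, 110, 109, 107, 105, 107, 111, 111, 111, 111, 112, 110, 111, 111, 109, 111, 117, 143, 151]
w9s 399 [102, 102, 102, 101, 102, 102, 106, 115, 118, 113, 110, 110, 108, 107, 102, 105, 109, 111, 111, 111, 109, 112, 110, 110, 109, 108, 112, 132, 147, 151]
13.75 [599.676  61.08   72.367] yaw-th 0.012680407567809748 tcp in stand [-98.792 -78.299] F [ 0.235  0.071 -0.244]
```

carry_out --increments '[0, 0, -1.5, 0, 0, 0, 0, 0, -1.5, 0, 0, 0, 0, 0, 0, 0, 0, 0]'

```text
clock: 14.28
position: [0.5997, 0.0617, 0.0697]
ee_rot: [-1.935, -2.475, 0.0]
force: [-0.5, -0.2, -0.7]
width: 0.006
gripper_force: 0.0
```

carry_out --increments '[0, 0, -1, 0, 0, 0, 0, 0, 0, 0, 0, 0]'

```text
clock: 14.52
position: [0.5998, 0.0617, 0.0687]
ee_rot: [1.935, 2.475, -0.0]
force: [0.1, 1.0, 0.1]
width: 0.006
gripper_force: 0.0
```

carry_out --increments '[0, 0, -1, 0, 0, 0, 0, 0, 0, 0, 0, 0]'

```text
clock: 14.78
position: [0.5999, 0.0616, 0.0683]
ee_rot: [1.935, 2.475, 0.001]
force: [-2.6, -0.3, 6.3]
width: 0.007
gripper_force: 3.3
```

carry_out --increments '[0, 0, -0.6, 0, 0, 0, 0, 0, 0, 0, 0, 0, 0, 0, 0, 0, 0, 0, 0, 0, 0, 0, 0, 0]'

```text
clock: 15.28
position: [0.5999, 0.0617, 0.0682]
ee_rot: [1.935, 2.475, 0.001]
force: [-4.2, 0.8, 11.0]
width: 0.002
gripper_force: 5.8
```

carry_out --increments '[0, 0, 3, 0, 0, 0, 0, 0, 10, 0, 0, 0, 0, 0, 30, 0, 0, 0, 0, 0, 40, 0, 0, 0, 4, -30, 40, 0, 0, 0, 8, -40, 20, 0, 0, 0, 8, -40, 0, 0, 0, 0, 8, -40, 0, 0, 0, 0, 8, -40, 0, 0, 0, 0, 8, -40, 0, 0, 0, 0, 0, 0, 0, 0, 0, 0, 0, 0, 0, 0, 0, 0]'

```text
clock: 16.77
position: [0.6438, -0.1678, 0.2102]
ee_rot: [-1.935, -2.475, -0.001]
force: [-0.4, -0.0, -0.9]
width: 0.001
gripper_force: 0.0
```

```bash
python3 look.py w11; python3 - <<'E'
import cv2
im=cv2.imread('pics/w11s.png')[:,:,2].astype(int)
for c in (395,397,399): print(c,im[232:262,c].tolist())
cv2.imwrite('pics/v3.png',cv2.resize(cv2.imread('pics/w11s.png')[140:340,220:500],None,fx=2.8,fy=2.8,interpolation=2))
E
```

```text
16.775 [ 643.75  -167.786  210.22 ] yaw-th 0.013498564545247005 tcp in stand [-331.677  -68.99 ] F [-0.383 -0.009 -0.917]
20 296 352; 395 [102, 103, 102, 101, 102, 103, 101, 101, 103, 105, 98, 94, 95, 95, 97, 100, 97, 103, 106, 108, 107, 108, 108, 108, 109, 109, 108, 109, 121, 145]
397 [100, 101, 100, 101, 101, 101, 102, 105, 114, 119, 112, 110, 109, 108, 106, 105, 108, 110, 110, 111, 110, 109, 110, 110, 112, 110, 110, 118, 143, 152]
399 [100, 102, 101, 101, 100, 100, 106, 118, 118, 111, 109, 109, 107, 105, 101, 106, 109, 111, 110, 110, 110, 110, 110, 109, 107, 108, 112, 131, 147, 150]
```

View pics/v3.png

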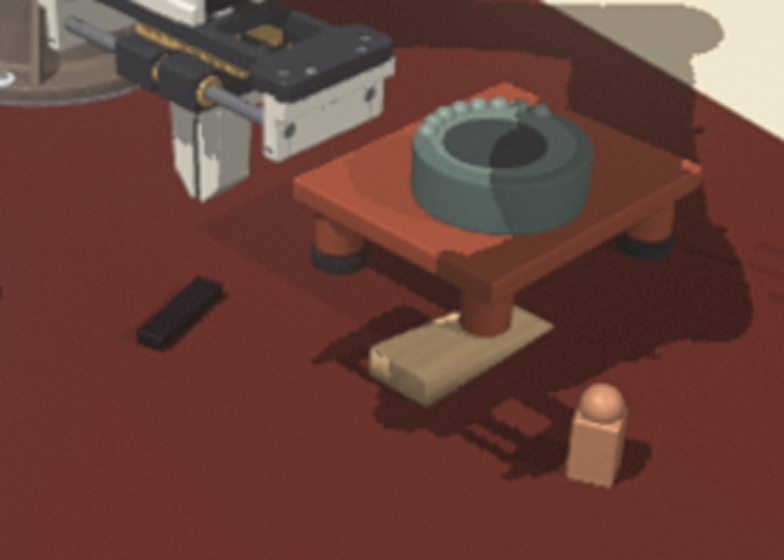

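The picture shows the short foot standing on the wedge at crop (485,325). The deck profile is the same as before the press, and the other things haven't moved. I hand the job in.

```bash
python3 -c "
from cell import arm; print(arm.sign_off())"
```

```text
the job is handed in; nothing more can be done
None
```

The wedge is under the short foot and the stand is level to within what I could measure; pressing the corner with about 11 N did not move it, and the job was handed in at about 17 s with the hand clear.

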